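# Tuck the grid plate under the leaf of the lens marking board

## Task

Fit the white grid plate to the lens marking board: holding it by its orange rib, lay it on the green bed between the brass rails, slide its far edge under the lapped aluminium leaf until it meets the stop underneath, and do not lift the leaf in doing so. Then press the plate down flat on the bed with a steady push of about 10 N (a kilogram's weight) and finish like that, still gripping the rib and pressing, so that it can be screwed down. Leave the cleaner bottle, the lens blank and the tweezers where they are.

Things in the scene. Friction and masses are not known exactly. Their poses are not given: they have to be found in the camera images.
- plate: Loose white grid plate, 110 (its x) x 90 (its y) x 5 mm thick, about 0.12 kg, lying flat. Origin: centre of its underside; z up. On top, crosswise, stands an orange grip rib 10 mm thick (x), 60 mm long (y), its middle plane at plate x = -30 mm, its top 39 mm above the plate's underside. The far edge that is tucked is at plate x = +55 mm; the grid lines are on that side of the rib. Rib to be gripped from above, fingers closing along plate x
- plate_grip (a point): Middle of the orange rib, 28 mm above the plate's underside, where to grip it
- plate_edge (a point): Middle of the lower far edge of the plate (plate x = +55 mm), which goes under the leaf
- board: Lens marking board, fixed to the worktop, which stands on either side and turned a little from one time to the next: wooden base 230 (x) x 150 (y) mm, 10 mm high. Origin: centre of its underside; x is the direction in which the plate is slid under the leaf (away from the robot, roughly); z up. Two brass rails along x, 102 mm apart inside (board y = +-51 mm), from board x = -105 to +45 mm, tops 4 mm above the bed
- bed: Green ruled bed, part of the board and fixed, between the rails; it reaches from board x = -102 to +45 mm and its flat top lies 12 mm above the worktop
- lip (a point): Point on the bed's top under the near edge (lip) of the leaf, mid-width, at board x = 0. The underside of the leaf is 9 mm above the bed, at the turned-up lip about 14 mm; the top of the lip is about 17.5 mm above the bed
- stop (a point): Point on the bed's top at the middle of the stop's near face, at board x = +45 mm, hidden under the leaf. The steel stop is 7 mm high over the bed. When the plate is home its far edge touches the stop and its origin is at board x = -10 mm
- leaf (a joint): Angle of the aluminium leaf (116 mm wide, with a blue patch, from the lip to the hinge at board x = +98 mm), 0 = lying down on its rest as at the start, growing as it lifts about the hinge at its far end. It has no spring and lifts at about 0.35 N at the lip; lifted by more than 0.06 rad (6 mm at the lip) the job has failed
- cleaner: Lens cleaner bottle with a blue cap, 42 mm thick and 155 mm tall, standing behind the work, in front of the tool rack (not the one by the mug); leave alone. Origin: centre of its underside
- lens: Round uncut lens blank, 68 mm across, 8 mm thick, lying to the right; leave alone. Origin: centre of its underside
- tweezers: Steel tweezers, 130 mm long, 14 mm wide, 8 mm high, lying to the left; leave alone. Origin: centre of the underside
Things that resemble listed ones, but are neither listed nor needed, are in the scene too. Leave any turquoise look-alike of the plate alone.

How it is judged (in metres and radians):
On the way:
1. the plate's far edge is under the leaf by at least 10 mm, low on the bed and between the rails, the leaf down (x of plate_edge in the frame of lip above 0.01 m and y of plate_edge in the frame of lip between -0.012 and 0.012 m and z of plate_edge in the frame of lip between -0.003 and 0.006 m and value of joint leaf below 0.06 rad), for 0.1 s.
At the end, for the whole second after the job is handed in: The plate lies flat on the bed (within 2 mm and 0.03 rad) between the rails, square within 0.12 rad, its far edge under the leaf and within 5 mm of the stop, the leaf down (below 0.03 rad); the gripper still holds it and presses it on the bed with 5 to 40 N (x of plate_edge in the frame of stop above -0.005 m and y of plate_edge in the frame of stop between -0.01 and 0.01 m and z of each of plate_edge, plate in the frame of stop below 0.002 m and angle between the x axis of plate and the x axis of board, either way round below 0.12 rad and angle between plate's own z axis and vertical below 0.03 rad and contact force between plate and bed between 5 and 40 N and contact force between the fingers and plate above 2 N and linear speed of plate below 0.02 m/s and value of joint leaf below 0.03 rad); the arm keeps its last pose, push and grip.
It fails at once if the leaf is lifted by more than 0.06 rad (value of joint leaf above 0.06 rad).
It fails at once if the cleaner bottle, the lens blank or the tweezers are moved by more than 30 mm (distance of any of cleaner, lens, tweezers from where it was at the start of the episode above 0.03 m).
It also fails if it takes over 48 s, if anything falls off the work surface, if the arm or the gripper's body presses on something with over 40 N, if the wrist force passes 120 N, or if a joint passes its speed limit or range.

## Robot

A 6-joint arm with a two-finger parallel gripper is mounted at the origin on a cart in front of the work surface, level with it; the furniture and walls round the work are solid. World frame = base frame: x ahead of the robot, y to its left, z up, the work surface at z = 0. Lengths are in mm, angles in rad, forces in N, time in s.
With the tool pointing down it reaches from about 300 to 775 mm from the base axis. Payload 14.6 kg.
Tool frame: the origin (TCP) lies on the centre line of the jaws, within the pads' length; the fingertips stand 11 mm ahead of it and the grasp point (between the pads) lies 8 mm behind it; z points along the fingers, y is the direction in which the jaws open and shut (so a half turn about z gives the same grasp; the last joint's range is limited). The gripper opens to 85 mm and grips with 20 to 120 N. Pads are 22 mm wide; open, the fingers measure 114 mm over their backs; the gripper's body (76 mm by 85 mm) begins 54 mm behind the grasp point. The pads swing forward as they close: fully open they stand 13 mm farther back than shut.
Start: joints at [1.22, 0.3, 1.521, -0, 1.321, -0.067], TCP at [154.001, 527.99, 242.281] pointing down, gripper open.
Joint ranges: [-3.03, 3.03], [-0.79, 2.21], [0.23, 2.52], [-1.04, 4.18], [0, 3.07], [-2.55, 2.55]. Speed limits (rad/s): [2.22, 2.22, 2.57, 3.14, 3.14, 3.14].

## Interface

Orientations are given as a unit quaternion [w, x, y, z].
In Python, from workcell import * gives the robot as it stands.
- The arm moves only by the tool carry_out, never from a script. Its argument "series" is one flat list of numbers, 4 for each row, row after row: the shift along the tool's x, y, z in mm, then the turn about the tool's z in degrees. A call has 1 to 10 rows; each row is the pose to reach, as a shift and turn from the pose measured when the call began, along the tool's axes at that moment; what a row does not reach only later rows make up. A row lasts 1/12 s, in which the tool goes at most 41.7 mm and 7.16 degrees, less where a joint would pass 70% of its speed; a pose out of reach is approached as far as the arm can. A call with a gripper value outside its range is refused whole. "jaw" is the finger opening in mm, from 0 to 85.4, set as the call begins (left out, the last holds). The fingers move at their own pace and stop on an object; the grip force is fixed at half the most. Time passes only in rows, so rows that repeat a pose let the fingers close. It gives the time, the measured TCP pose, the force and the opening at its end, in the units of the state.
- sense(): the state, without advancing time (a new reading comes with each control period).
- capture(name): name is "scene" or "top"; returns a dict with "image" (400x640x3 uint8, blue, green, red), "range_z" (400x640 float32, mm along the optical axis (not along the pixel's ray), 0 where there is no reading), "fov_y" (degrees; the focal length in pixels is half the picture's height over the tangent of half this angle, whatever the lens; pixels are square), "cx", "cy" (the principal point, pixels), "pose" (4x4, takes a point from camera to world coordinates). Camera axes: x right, y down, z forward; pixel columns grow to the right and rows downward; lengths in mm; the calibration is good to about 2 mm. A picture is of the moment at which its call begins.
- job_done(): hands the job in, once; it reports no verdict.
The state is a dict: "t": time; "qpos": joint angles; "qvel": joint speeds; "tau": joint torques, N m; "position": TCP position; "eef_rot": TCP orientation; "contact_force": force on the tool from outside, world axes, zero at the start; "torque": the same for the moment, N m; "finger_gap": opening from 0.0 (shut) to 1.0 (fully open).
Only numpy, scipy, OpenCV 4.12 (cv2) and the standard library are available. Lean on these libraries where they do the work, as an engineer would, in place of code of your own. Each camera call takes 0.05 s, during which the arm holds its last target. There are 200 camera calls.

## Working session

There is one attempt and no reset: what is moved stays moved. The work goes in short steps, Python scripts to look and compute and a tool call to move; the robot and the scene stay as the last step left them, time stands still between calls to the robot, and variables do not carry over. Pictures are saved under pics/ and viewed, about 8 in all and at most 12, crops included, and the job is handed in when it is done.

Besides the shell and the picture viewer there is one more tool, called after "Request:" by a JSON object that holds its "api" and its "payload". carry_out: Moves the arm, as the interface text tells. Its arguments: {"type":"object","properties":{"series":{"type":"array","items":{"type":"number"}},"jaw":{"type":"number"}},"required":["series"]}

```bash
mkdir -p pics
cat > h.py <<'E'
from workcell import *
import numpy as np, cv2
def cam(n):
    c=capture(n); c['f']=200/np.tan(np.radians(c['fov_y'])/2); return c
def pts(c):
    z=c['range_z'].astype(float); v,u=np.mgrid[0:400,0:640]
    P=np.stack([(u-c['cx'])*z/c['f'],(v-c['cy'])*z/c['f'],z,np.ones_like(z)],-1)@np.array(c['pose']).T
    P=P[...,:3]; P[z<=0]=np.nan; return P
def plane(c,u,v,h):
    T=np.array(c['pose']); d=T[:3,:3]@np.array([(u-c['cx'])/c['f'],(v-c['cy'])/c['f'],1]); o=T[:3,3]
    return o+d*(h-o[2])/d[2]
E
python3 - <<'E'
from h import *
print({k:v for k,v in sense().items()})
for n in("scene","top"):
    c=cam(n); cv2.imwrite(f'pics/{n}0.png',c['image']); print(n,c['f'],c['cx'],c['cy'],np.round(c['pose'],3).tolist())
E
```

```text
{'t': 0.0, 'qpos': array([ 1.22041755e+00,  3.00463797e-01,  1.52160672e+00,  9.10311985e-06,
        1.32067985e+00, -6.66086996e-02]), 'qvel': array([-8.87301211e-05,  8.55408278e-04, -1.03713347e-03, -6.32113337e-04,
        6.48916507e-04, -1.83877644e-03]), 'tau': array([-3.97352524e-04, -5.43477345e+01, -3.61794949e+01, -5.21960374e-06,
        3.98964359e-03,  1.05003750e-05]), 'position': array([153.9150904 , 527.78965279, 241.71446221]), 'eef_rot': array([-1.24128853e-04,  1.41410556e-01,  9.89950867e-01, -5.65406045e-04]), 'contact_force': array([ 1.23241385, -0.65073734, -1.19383653]), 'torque': array([-0.00569446,  0.01252739, -0.01677693]), 'finger_gap': 0.9996467663817286}
scene 503.7613362092434 326.4787803923377 202.82940007880077 [[-0.629, -0.376, 0.68, -625.698], [-0.777, 0.288, -0.559, 1001.414], [0.014, -0.881, -0.473, 879.012], [0.0, 0.0, 0.0, 1.0]]
top 387.83479049824103 317.2447484364912 199.02059786790736 [[-0.016, -0.998, 0.069, 493.288], [-1.0, 0.017, 0.016, 1.056], [-0.017, -0.068, -0.998, 1214.035], [0.0, 0.0, 0.0, 1.0]]
```

View pics/top0.png

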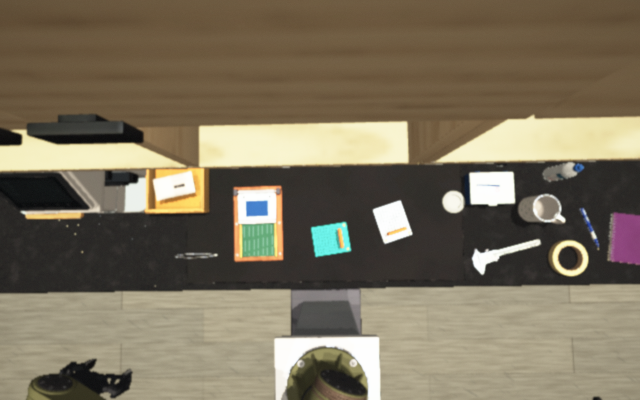

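View pics/scene0.png

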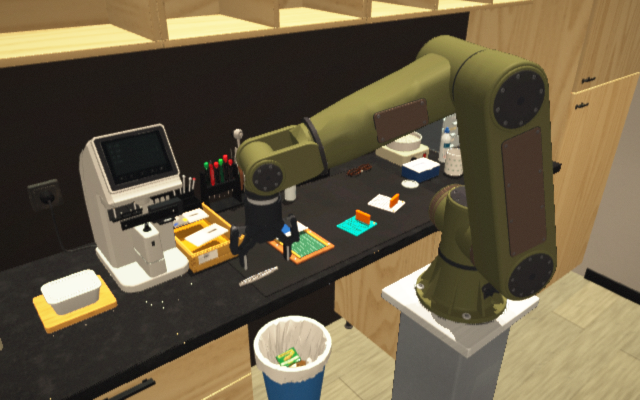

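Candidates for the plate in the top view: white plate with orange rib (392,222); turquoise look-alike (330,240); white box (491,187); white card in the tray (174,186). By the description I choose (392,222). Board at (258,224), tweezers (196,255), lens (453,202).

```bash
cat > m1.py <<'E'
from h import *
c=cam('top'); im=c['image']; P=pts(c)
hsv=cv2.cvtColor(im,cv2.COLOR_BGR2HSV)
roi=lambda m,a:(lambda o:(o.__setitem__((slice(a[1],a[3]),slice(a[0],a[2])),m[a[1]:a[3],a[0]:a[2]]),o)[1])(np.zeros_like(m))
def rep(name,m,h):
    k,l,s,_=cv2.connectedComponentsWithStats(m); i=1+np.argmax(s[1:,4]); mm=(l==i).astype(np.uint8)
    cs,_=cv2.findContours(mm,cv2.RETR_EXTERNAL,cv2.CHAIN_APPROX_NONE); cn=max(cs,key=len).reshape(-1,2)
    W=np.array([plane(c,u,v,h)[:2] for u,v in cn],np.float32)
    r=cv2.minAreaRect(W); z=P[...,2][mm>0]
    ms=np.array([plane(c,u,v,h)[:2] for v,u in np.argwhere(mm)]); 
    w,V=np.linalg.eigh(np.cov(ms.T))
    print(name,'px',np.round(cn.mean(0)),'rect c',np.round(r[0],1),'size',np.round(r[1],1),'ang',round(r[2],1),'box',np.round(cv2.boxPoints(r)).tolist(),'centroid',np.round(ms.mean(0),1),'major',np.round(np.degrees(np.arctan2(V[1,1],V[0,1])),1),'z',np.round(np.nanpercentile(z,[5,50,95]),1))
    return mm
inr=lambda lo,hi:cv2.inRange(hsv,lo,hi)
white=inr((0,0,140),(180,70,255)); orange=inr((5,120,120),(22,255,255)); green=inr((40,60,30),(85,255,255)); blue=inr((100,120,60),(130,255,255))
pl=(360,190,425,250); bd=(222,178,296,268)
rep('plate+rib',roi(white|orange,pl),5); rep('rib',roi(orange,pl),39)
rep('board',roi(cv2.morphologyEx(white|orange|green|blue|inr((0,60,90),(30,255,255)),cv2.MORPH_CLOSE,np.ones((3,3))),bd),10)
rep('bed',roi(green,bd),12); rep('patch',roi(blue,bd),24); rep('leaf',roi(white|blue,bd),24)
rep('lens',roi(white|inr((0,0,110),(180,90,255)),(435,185,467,218)),8)
a=im[180:270,225:425]; cv2.imwrite('pics/crop1.png',cv2.resize(a,None,fx=4,fy=4,interpolation=cv2.INTER_CUBIC))
s=cam('scene'); Q=pts(s); cv2.imwrite('pics/crop2.png',cv2.resize(s['image'][140:300,220:420],None,fx=4,fy=3.75,interpolation=cv2.INTER_CUBIC))
# tall things near work area behind
E
python3 m1.py
```

```text
plate+rib px [392. 222.] rect c [ 502.8 -210. ] size [114.4  94.3] ang 17.6 box [[434.0, -182.0], [463.0, -272.0], [572.0, -238.0], [543.0, -148.0]] centroid [ 503.2 -209.8] major -163.2 z [-0.1  4.7 32.6]
rib px [396. 231.] rect c [ 475.  -216.3] size [ 5.7 54.3] ang 17.4 box [[464.0, -191.0], [480.0, -243.0], [486.0, -241.0], [470.0, -190.0]] centroid [ 474.3 -215.3] major 107.0 z [28.1 38.4 41.6]
board px [258. 223.] rect c [505.3 206.2] size [155.6 236.1] ang 89.9 box [[387.0, 129.0], [623.0, 128.0], [623.0, 284.0], [387.0, 284.0]] centroid [504.  206.5] major -179.6 z [ 1.9 13.3 28.4]
bed px [258. 239.] rect c [453.8 207.7] size [96.4 95.8] ang 89.5 box [[406.0, 160.0], [501.0, 159.0], [502.0, 256.0], [406.0, 256.0]] centroid [453.6 206.1] major -163.7 z [ 8.5 12.4 16.3]
patch px [256. 208.] rect c [550.5 208. ] size [41.2 60.8] ang 2.6 box [[529.0, 237.0], [531.0, 177.0], [572.0, 179.0], [570.0, 239.0]] centroid [550.7 208.1] major 94.2 z [21.9 25.5 29.7]
leaf px [256. 206.] rect c [555.  207.1] size [107.4 139.4] ang 0.8 box [[500.0, 276.0], [502.0, 137.0], [610.0, 138.0], [608.0, 278.0]] centroid [556.1 207.7] major 94.8 z [12.5 25.5 30. ]
lens px [453. 201.] rect c [ 561.5 -399.5] size [67.7 71.4] ang 87.8 box [[525.0, -432.0], [596.0, -435.0], [599.0, -367.0], [527.0, -364.0]] centroid [ 561.7 -399.7] major 178.7 z [-1.1  4.4  9.4]
```

View pics/crop1.png

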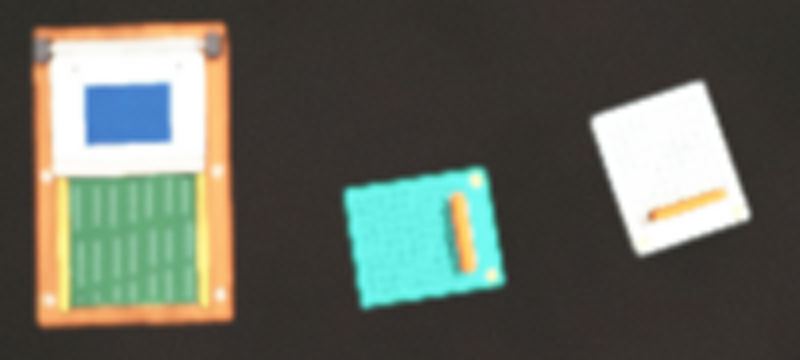

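View pics/crop2.png

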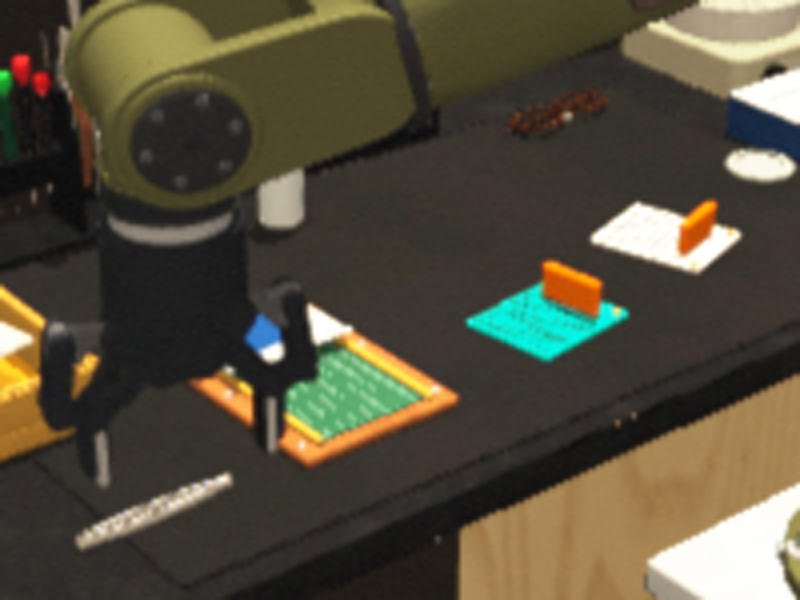

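```bash
cat > m2.py <<'E'
from h import *
c=cam('top'); s=cam('scene')
g=c['image'].astype(float).max(2)
def edge(p0,p1,h,half=5,n=40):
    """subpixel strongest-gradient points between px p0->p1; line fit in world at height h"""
    p0,p1=np.array(p0,float),np.array(p1,float); t=(p1-p0)/np.linalg.norm(p1-p0); nn=np.array([-t[1],t[0]]); o=[]
    k=np.arange(-half,half+.01,.25)
    for a in np.linspace(.08,.92,n):
        q=p0+a*(p1-p0)+k[:,None]*nn
        v=cv2.remap(g.astype(np.float32),q[:,0].astype(np.float32)[None],q[:,1].astype(np.float32)[None],cv2.INTER_LINEAR)[0]
        d=np.abs(np.gradient(v)); d[d<.4*d.max()]=0; o.append(plane(c,*(p0+a*(p1-p0)+nn*(k@d/d.sum())),h)[:2])
    o=np.array(o,np.float32); x=cv2.fitLine(o,cv2.DIST_HUBER,0,.01,.01).ravel()
    print(np.round(x[2:],1),'ang',np.round(np.degrees(np.arctan2(x[1],x[0]))%180,2),'res',np.round(np.std((o-x[2:])@[-x[1],x[0]]),2)); return x
f=lambda x,y:(225+x/4,180+y/4)
print('board L,R,far,near'); edge(f(33,30),f(40,325),10);edge(f(226,25),f(233,318),10);edge(f(36,26),f(222,25),10);edge(f(42,326),f(230,319),10)
print('plate L,R,far,near'); edge(f(592,122),f(640,253),5);edge(f(704,84),f(748,214),5);edge(f(592,119),f(702,82),5);edge(f(642,255),f(748,216),5)
Q=pts(s)
m=(Q[...,0]>600)&(Q[...,1]>50)&(Q[...,1]<330)&(Q[...,2]>25); l=cv2.connectedComponentsWithStats(m.astype(np.uint8))
for a,ce in zip(l[2][1:],l[3][1:]):
    if a[4]>30: mm=l[1][a[1]:a[1]+a[3],a[0]:a[0]+a[2]]; print('tall',a,)
sub=Q[180:197,286:296].reshape(-1,3); print('bottle pts',np.round(np.nanpercentile(sub,[5,50,95],axis=0),0).tolist())
P=pts(c); r=P[225:237,386:408].reshape(-1,3); r=r[r[:,2]>34]; print('rib pts',np.round(np.nanmean(r,0),1),np.round(np.nanmin(r,0)),np.round(np.nanmax(r,0)))
r=P[186:262,233:283]; print('board top depth z med bed',np.nanmedian(P[230:255,245:272,2]))
E
python3 m2.py
```

```text
board L,R,far,near
[501.3 282.7] ang 0.83 res 1.53
[504.1 130.5] ang 0.66 res 0.5
[620.7 221.9] ang 91.19 res 0.39
[391.  203.2] ang 89.28 res 1.53
plate L,R,far,near
[ 486.9 -165.6] ang 17.52 res 0.2
[ 515.2 -255.3] ang 17.54 res 0.2
[ 556.6 -191.5] ang 107.55 res 0.23
[ 449.4 -230.9] ang 107.93 res 0.28
tall [ 180    0   92   32 2368]
tall [279  15  35  11 198]
tall [ 184   36   83  163 9383]
tall [285 186   9  10  54]
bottle pts [[85.0, 37.0, 18.0], [731.0, 63.0, 50.0], [746.0, 513.0, 461.0]]
rib pts [ 472.9 -219.8   38.7] [ 462. -248.   34.] [ 485. -191.   45.]
board top depth z med bed 12.230898723942573
```

Request:
{"api": "carry_out", "payload": {"series": [0,-40,0,7,0,-80,0,14,0,-120,0,21,0,-160,0,28,0,-200,0,35,0,-240,0,42,0,-280,0,49,0,-320,0,56,0,-360,0,56,0,-400,0,56], "jaw": 85}}

```text
t: 1.13
position: [42.9, 147.7, 241.9]
eef_rot: [0.0, 0.59, 0.808, -0.0]
contact_force: [0.0, -0.1, 1.9]
finger_gap: 0.999
```

Request:
{"api": "carry_out", "payload": {"series": [0,40,0,0,0,80,0,0,0,120,0,0,0,160,0,0,0,200,0,0,-15,235,0,0,-45,262,0,0,-80,282,0,0,-120,299,0,0,-160,299,0,0]}}

```text
t: 1.97
position: [378.4, 85.0, 241.8]
eef_rot: [0.0, 0.589, 0.808, -0.0]
contact_force: [1.9, 0.1, 0.2]
finger_gap: 0.989
```

Request:
{"api": "carry_out", "payload": {"series": [-40,0,0,0,-80,0,0,0,-120,0,0,0,-160,0,0,0,-200,0,0,0,-240,0,0,0,-280,0,0,0,-310,0,0,0,-320,0,0,0,-320,0,0,0]}}

```text
t: 2.8
position: [476.1, -221.5, 241.3]
eef_rot: [-0.0, 0.59, 0.807, -0.0]
contact_force: [-0.9, 0.5, -0.9]
finger_gap: 0.997
```

Request:
{"api": "carry_out", "payload": {"series": [3,-1,40,0,3,-1,80,0,3,-1,120,0,3,-1,150,0,3,-1,175,0,3,-1,195,0,3,-1,210,0,3,-1,219,0,3,-1,221,0,3,-1,221,0], "jaw": 60}}

```text
t: 3.63
position: [474.1, -218.3, 20.5]
eef_rot: [-0.0, 0.59, 0.807, -0.0]
contact_force: [0.3, 0.2, 0.6]
finger_gap: 0.702
```

Run:
```python
from h import *
s=sense(); print(s['position'],s['contact_force'],s['finger_gap'])
c=cam('scene'); t=cam('top')
a=cv2.resize(c['image'][150:300,320:520],(800,600),interpolation=cv2.INTER_CUBIC); cv2.imwrite('pics/g1.png',a)
```

```text
[ 474.06815089 -218.3461821    20.54287083] [0.32437333 0.19692709 0.59762134] 0.7019245046371683
```

View pics/g1.png

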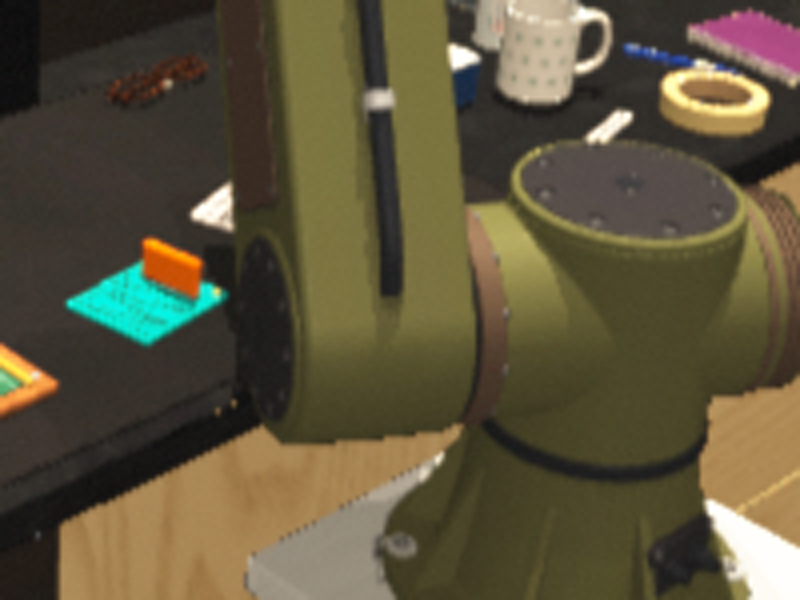

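The arm blocks the plate in this view; only its corner at scene px (373,201) shows, undisturbed. I'll close and judge by the opening.

Request:
{"api": "carry_out", "payload": {"series": [0,0,0,0,0,0,0,0,0,0,0,0,0,0,0,0,0,0,0,0,0,0,0,0,0,0,0,0,0,0,0,0,0,0,0,0,0,0,0,0], "jaw": 0}}

```text
t: 4.57
position: [474.7, -219.1, 21.9]
eef_rot: [0.001, 0.59, 0.807, -0.0]
contact_force: [-1.8, 0.5, 4.9]
finger_gap: 0.108
```

Request:
{"api": "carry_out", "payload": {"series": [0,0,-10,0,0,0,-20,0,0,0,-40,0,0,0,-60,0,0,0,-80,0,0,0,-80,0]}}

```text
t: 5.07
position: [476.1, -219.7, 106.4]
eef_rot: [0.004, 0.59, 0.807, 0.0]
contact_force: [1.0, -0.3, -0.9]
finger_gap: 0.101
```

Run:
```python
from h import *
s=sense(); print(s['position'],s['contact_force'],s['torque'],s['finger_gap'])
t=cam('top')
a=cv2.resize(t['image'][170:290,300:460],(800,600),interpolation=cv2.INTER_CUBIC); cv2.imwrite('pics/g2.png',a)
```

```text
[ 476.12486381 -219.72958262  106.36474305] [ 0.95062266 -0.30321741 -0.93753911] [ 0.02375708  0.03222114 -0.00765486] 0.10075741685618833
```

View pics/g2.png

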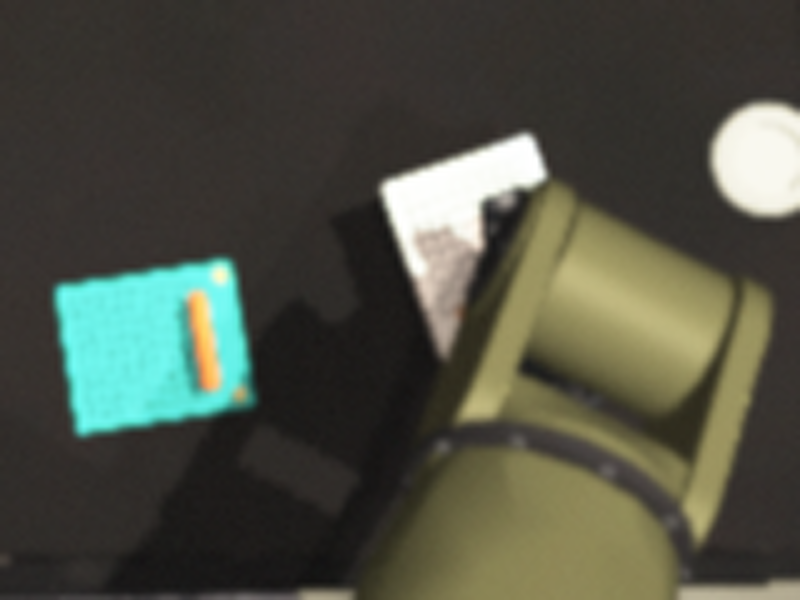

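Request:
{"api": "carry_out", "payload": {"series": [15,2,-10,0,45,6,-20,0,80,11,-20,0,118,17,-20,0,156,22,-20,0,194,28,-20,0,232,33,-20,0,270,39,-20,0,308,44,-20,0,340,49,-20,0]}}

```text
t: 5.95
position: [417.7, 121.5, 122.3]
eef_rot: [0.002, 0.59, 0.807, -0.0]
contact_force: [0.8, -0.8, -2.5]
finger_gap: 0.103
```

Request:
{"api": "carry_out", "payload": {"series": [30,4,0,2,55,8,0,4,72,10,0,7,82,12,0,10,86,12,0,14,86,12,0,17,86,12,0,17,86,12,0,17]}}

```text
t: 6.62
position: [402.7, 207.0, 121.4]
eef_rot: [0.002, 0.702, 0.712, -0.0]
contact_force: [0.6, 0.2, -1.9]
finger_gap: 0.106
```

Run:
```python
from h import *
t=cam('top'); s=cam('scene'); cv2.imwrite('pics/t3.png',t['image']); 
P=pts(t); m=(P[...,2]>85)&(P[...,2]<115)&(P[...,0]>360)&(P[...,0]<540)&(P[...,1]>120)&(P[...,1]<290)&(t['image'].min(2)>110)
k=np.argwhere(m); print(len(k), k.min(0),k.max(0)); q=P[m]; A=np.c_[q[:,:2],np.ones(len(q))]; co=np.linalg.lstsq(A,q[:,2],rcond=None)[0]
print('slope',np.round(co,4),'z',np.median(q[:,2]),'x',np.percentile(q[:,0],[1,99]),'y',np.percentile(q[:,1],[1,99]))
a=np.hstack([cv2.resize(t['image'][170:290,210:320],(400,436),interpolation=cv2.INTER_CUBIC),cv2.resize(s['image'][170:280,220:320],(396,436),interpolation=cv2.INTER_CUBIC)]); cv2.imwrite('pics/g3.png',a)
```

```text
670 [229 237] [267 268]
slope [ 3.800000e-03 -8.400000e-03  1.049082e+02] z 104.91268004091557 x [381.43275026 487.25167862] y [161.96336281 250.54613   ]
```

View pics/g3.png

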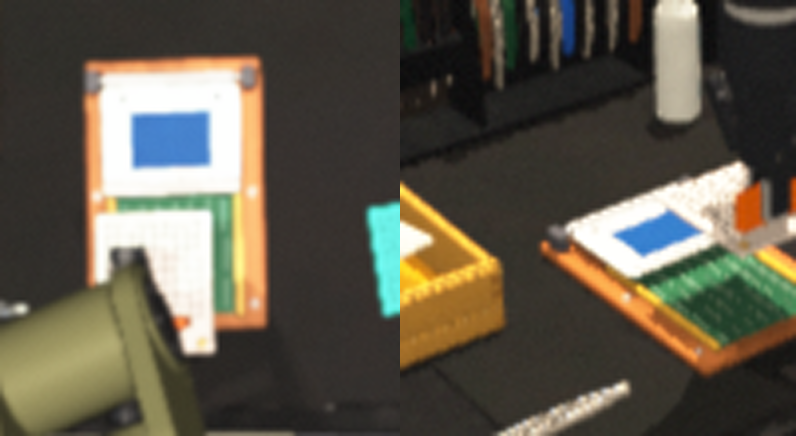

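The picture shows the plate held level and square over the bed, its far edge at about top px (237–268, 229), short of the lip. The measured top height of 104.9 puts the underside 21.5 mm below the TCP. Next I lower it just short of the lip.

Request:
{"api": "carry_out", "payload": {"series": [0,3,20,0,0,6,40,0,0,8,58,0,0,8,70,0,0,8,78,0,0,8,83,0,0,8,85,0,0,8,86,0,0,8,86,0]}}

```text
t: 7.47
position: [411.4, 206.8, 36.1]
eef_rot: [0.002, 0.702, 0.712, 0.0]
contact_force: [-0.4, 0.0, -2.0]
finger_gap: 0.102
```

Request:
{"api": "carry_out", "payload": {"series": [0,0,1,0,0,0,2,0,0,0,2,0,0,0,2,0]}}

```text
t: 7.8
position: [411.5, 206.8, 34.2]
eef_rot: [0.003, 0.702, 0.712, 0.0]
contact_force: [0.3, 0.9, -0.8]
finger_gap: 0.106
```

Run:
```python
from h import *
t=cam('top'); s=cam('scene'); P=pts(t); 
a=np.hstack([cv2.resize(t['image'][180:270,225:300],(400,480),interpolation=cv2.INTER_CUBIC),cv2.resize(s['image'][190:270,255:320],(390,480),interpolation=cv2.INTER_CUBIC)]); cv2.imwrite('pics/g4.png',a)
```

```text
(no output)
```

View pics/g4.png

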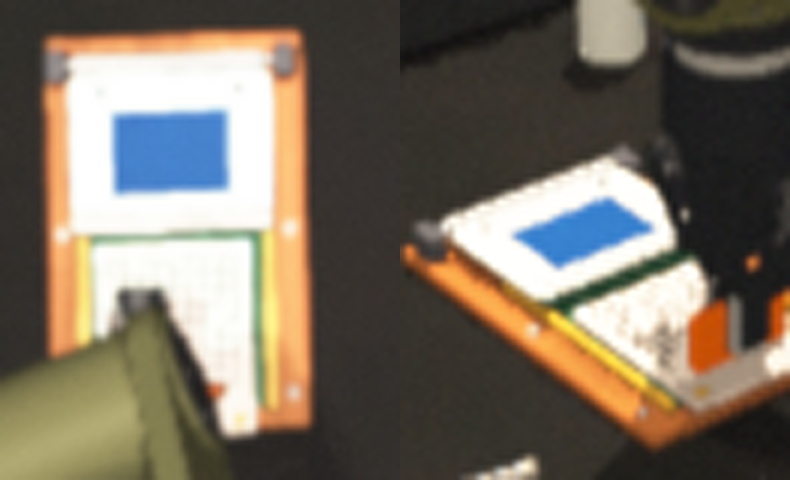

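The plate lies between the rails, its right-hand gap (top px about 273, 235) a little wider than the left, so I shift 2 mm to the right while sliding under the lip.

Request:
{"api": "carry_out", "payload": {"series": [-2,0,0,0,-2,2,0,0,-2,5,0,0,-2,9,0,0,-2,13,0,0,-2,17,0,0,-2,21,0,0,-2,24,0,0,-2,25,0,0,-2,25,0,0]}}

```text
t: 8.73
position: [436.7, 205.1, 34.3]
eef_rot: [0.003, 0.702, 0.712, 0.0]
contact_force: [-0.7, 0.7, -1.5]
finger_gap: 0.107
```

Run:
```python
from h import *
t=cam('top'); s=cam('scene'); print(sense()['contact_force'],sense()['torque']) 
P=pts(t); print('leaf z rows', [np.round(np.nanmedian(P[r,242:270,2]),1) for r in range(192,224,4)])
a=np.hstack([cv2.resize(t['image'][180:270,225:300],(400,480),interpolation=cv2.INTER_CUBIC),cv2.resize(s['image'][190:270,255:320],(390,480),interpolation=cv2.INTER_CUBIC)]); cv2.imwrite('pics/g5.png',a)
```

```text
[ 0.63995019  0.73493776 -1.59760316] [-0.00656656  0.06644413  0.01556007]
leaf z rows [np.float64(27.1), np.float64(25.5), np.float64(25.6), np.float64(25.1), np.float64(26.2), np.float64(26.0), np.float64(25.3), np.float64(26.1)]
```

View pics/g5.png

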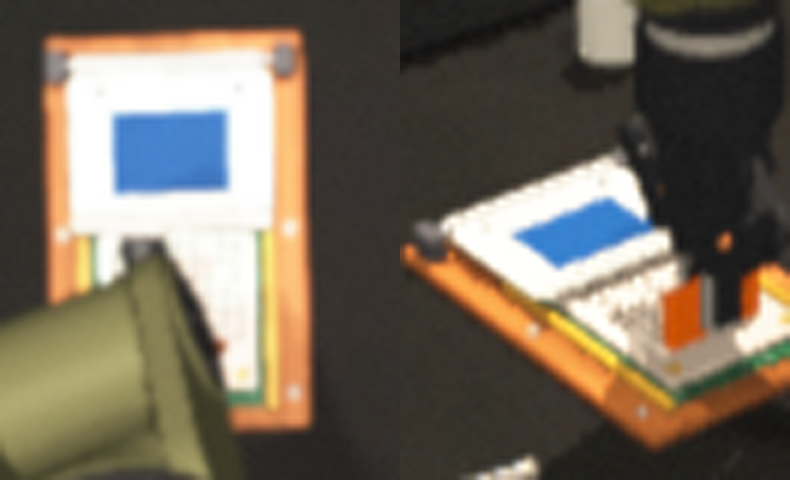

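The far edge has gone under the leaf, the leaf has not moved (same pixels, z ≈ 25.5), and the plate is centred between the rails. I continue in.

Request:
{"api": "carry_out", "payload": {"series": [0,2,0,0,0,5,0,0,0,9,0,0,0,13,0,0,0,17,0,0,0,20,0,0,0,22,0,0,0,23,0,0,0,23,0,0]}}

```text
t: 9.58
position: [459.5, 205.4, 34.3]
eef_rot: [0.002, 0.702, 0.712, 0.0]
contact_force: [0.2, 0.4, -1.6]
finger_gap: 0.106
```

Request:
{"api": "carry_out", "payload": {"series": [0,1,0,0,0,2,0,0,0,3,0,0,0,4,0,0,0,4,0,0]}}

```text
t: 10.0
position: [463.0, 205.3, 34.1]
eef_rot: [0.002, 0.702, 0.712, -0.001]
contact_force: [-4.1, -0.3, -0.4]
finger_gap: 0.106
```

Request:
{"api": "carry_out", "payload": {"series": [0,0.7,0,0,0,1.4,0,0,0,1.4,0,0,0,1.4,0,0]}}

```text
t: 10.33
position: [463.1, 205.3, 34.0]
eef_rot: [0.001, 0.702, 0.712, -0.002]
contact_force: [-13.2, -1.1, 6.5]
finger_gap: 0.107
```

Request:
{"api": "carry_out", "payload": {"series": [0,-0.6,0.3,0,0,-1,0.6,0,0,-1,1,0,0,-1,1,0,0,-1,1,0]}}

```text
t: 10.75
position: [462.5, 205.4, 33.9]
eef_rot: [0.001, 0.702, 0.712, -0.002]
contact_force: [-4.8, -1.8, 11.8]
finger_gap: 0.102
```

Request:
{"api": "carry_out", "payload": {"series": [0,0,0,0,0,0,0,0,0,0,0,0,0,0,0,0,0,0,0,0,0,0,0,0]}}

```text
t: 11.25
position: [462.7, 205.4, 33.9]
eef_rot: [0.001, 0.702, 0.712, -0.001]
contact_force: [2.5, -0.6, 1.9]
finger_gap: 0.102
```

Run:
```python
from h import *
t=cam('top'); s=cam('scene'); st=sense(); print(st['contact_force'],st['torque'],st['position'],st['eef_rot']) 
P=pts(t); print('leaf z rows', [np.round(np.nanmedian(P[r,242:270,2]),1) for r in range(192,224,4)])
Q=pts(s); im=s['image']; h=cv2.cvtColor(im,cv2.COLOR_BGR2HSV)
b=P[...,2][(P[...,0]>525)&(P[...,0]<575)&(P[...,1]>180)&(P[...,1]<236)]; print('patch z',np.nanmedian(b))
# visible plate top: white, near z 17
for n,R,I in(('top',P,t['image']),('scene',Q,im)):
    m=(I.min(2)>100)&(R[...,0]>385)&(R[...,0]<500)&(R[...,1]>155)&(R[...,1]<256)&(abs(R[...,2]-17)<8); q=R[m]
    print(n,len(q),np.round(np.percentile(q,[2,50,98],axis=0),1).tolist(), np.round(np.linalg.lstsq(np.c_[q[:,:2]-[450,206],np.ones(len(q))],q[:,2],rcond=None)[0],3))
a=np.hstack([cv2.resize(t['image'][180:270,225:300],(400,480),interpolation=cv2.INTER_CUBIC),cv2.resize(s['image'][190:270,255:320],(390,480),interpolation=cv2.INTER_CUBIC)]); cv2.imwrite('pics/g6.png',a)
```

```text
[ 1.44037651 -1.42970513  0.94630353] [ 0.01814686 -0.25185178 -0.04147299] [462.61834954 205.41498077  33.90973158] [ 0.00147028  0.70237266  0.71180658 -0.00136955]
leaf z rows [np.float64(28.4), np.float64(26.0), np.float64(25.4), np.float64(25.2), np.float64(25.8), np.float64(25.3), np.float64(27.0), np.float64(27.9)]
patch z 967.1645705463205
top 205 [[408.7, 156.3, 10.1], [464.3, 167.3, 16.3], [498.1, 186.5, 22.5]] [ 0.041  0.082 18.675]
scene 234 [[411.6, 162.2, 9.8], [450.3, 214.2, 16.2], [497.3, 251.7, 20.3]] [3.8000e-02 2.0000e-03 1.5668e+01]
```

View pics/g6.png

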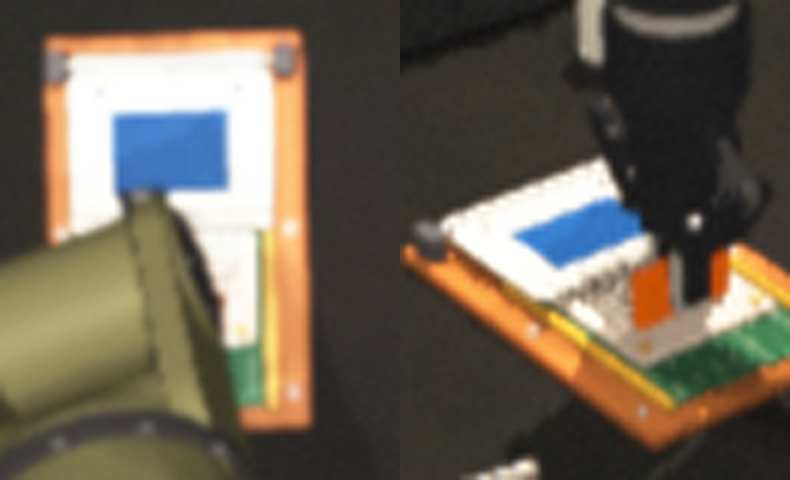

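The view shows the plate home: about 11 px of green remains between its rear edge and the near end of the bed (12 expected), and the leaf is unmoved. The hold rows reset the target and released the push, so I press again and leave that target in place.

Request:
{"api": "carry_out", "payload": {"series": [0,0.3,0.4,0,0,0.5,0.8,0,0,0.5,1,0,0,0.5,1,0,0,0.5,1,0,0,0.5,1,0,0,0.5,1,0,0,0.5,1,0,0,0.5,1,0,0,0.5,1,0]}}

```text
t: 12.18
position: [462.7, 205.4, 33.8]
eef_rot: [0.001, 0.702, 0.712, -0.002]
contact_force: [-10.4, -4.0, 21.3]
finger_gap: 0.102
```

Run:
```python
from h import *
for _ in range(8):
    t=cam('top'); st=sense(); print(st['t'],np.round(st['contact_force'],1),np.round(st['torque'],2),np.round(st['position'],2))
print(st['eef_rot'],st['finger_gap'])
```

```text
12.2333 [-10.6  -2.8  20.5] [-0.41  1.66 -0.  ] [462.71 205.41  33.83]
12.2833 [-10.4  -3.1  21.2] [-0.45  1.63  0.02] [462.72 205.4   33.83]
12.3333 [-10.1  -4.2  20.4] [-0.42  1.63 -0.03] [462.7  205.39  33.84]
12.3833 [-10.8  -3.9  21.1] [-0.48  1.66 -0.05] [462.71 205.39  33.83]
12.4333 [-10.   -3.1  20.8] [-0.46  1.62 -0.05] [462.7  205.4   33.82]
12.4833 [-11.   -4.2  20.9] [-0.42  1.71 -0.09] [462.73 205.39  33.86]
12.5333 [-10.4  -3.7  20.8] [-0.47  1.62 -0.04] [462.7  205.39  33.82]
12.5833 [-10.4  -4.8  20.9] [-0.48  1.67  0.03] [462.68 205.42  33.8 ]
[ 0.00119079  0.70235874  0.71181988 -0.00179993] 0.10531256630575662
```

Request:
{"api": "carry_out", "payload": {"series": [0,0.2,0.5,0,0,0.2,0.5,0,0,0.2,0.5,0,0,0.2,0.5,0,0,0.2,0.5,0,0,0.2,0.5,0,0,0.2,0.5,0,0,0.2,0.5,0]}}

```text
t: 13.25
position: [462.7, 205.4, 33.9]
eef_rot: [0.001, 0.702, 0.712, -0.002]
contact_force: [-6.9, -2.4, 12.8]
finger_gap: 0.105
```

Run:
```python
from h import *
for _ in range(6):
    t=cam('top'); st=sense(); print(st['t'],np.round(st['contact_force'],1),np.round(st['torque'],2),np.round(st['position'],2))
print(st['eef_rot'],st['finger_gap'])
P=pts(t); print('leaf z', [np.round(np.nanmedian(P[r,242:270,2]),1) for r in range(192,216,4)])
```

```text
13.3 [-6.8 -2.5 11.9] [-0.25  0.82 -0.01] [462.68 205.4   33.83]
13.35 [-6.8 -2.2 11.8] [-0.21  0.77  0.02] [462.7  205.38  33.85]
13.4 [-5.5 -3.  12.4] [-0.24  0.79 -0.02] [462.7  205.4   33.85]
13.45 [-6.  -2.1 11.8] [-0.19  0.83 -0.05] [462.68 205.39  33.82]
13.5 [-6.1 -2.9 12.2] [-0.22  0.78  0.01] [462.7  205.41  33.85]
13.55 [-5.6 -2.4 12. ] [-0.22  0.8  -0.03] [462.7  205.39  33.84]
[ 0.00106948  0.70234164  0.71183647 -0.00197915] 0.10200206984937918
leaf z [np.float64(27.4), np.float64(26.3), np.float64(24.7), np.float64(25.5), np.float64(25.3), np.float64(25.6)]
```

The push holds steady at 12 N, the leaf is down, and the plate is against the stop. Handing in.

```bash
python3 -c "
from workcell import *
print(job_done())"
```

```text
the job is handed in; nothing more can be done
None
```

I fitted the white grid plate under the leaf and handed the job in at about 13.6 s, still gripping the rib and pressing down; no verdict was reported.

- **Fit:** I slid the plate along the bed until it met firm resistance at TCP x = 463.1 mm. I take that to be the stop, though I had worked out 465.5 mm from the camera. About 11 px of green showed behind the plate against 12 expected, so it looks home to within 2–3 mm.
- **Push:** It held steady at about 12 N down, with about 6 N still pushing against the stop. My first final push came out at 21 N, so I reduced it.
- **Grip:** The finger opening read 0.10 of full (about 9 mm, against a 10 mm rib), so the rib was still held.
- **Leaf:** Its measured height stayed at about 25.5 mm throughout, so it did not lift as far as I could see.
- **Flatness:** The tool was level within about 0.005 rad and the plate's height fits it resting on the bed. My slope fits to the plate in its home position gave 0.04–0.08 rad. They were noisy, taken from few pixels near other objects, so I did not rely on them.
- **Other objects:** The path kept clear of the cleaner bottle, lens blank, tweezers and turquoise plate, but I did not measure them again at the end.

My first move went nearer the robot's base than I intended, because I forgot which way the tool axes pointed. It touched nothing.

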